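Put the used charcoal block away in the free smothering chamber

TASK

Take the charcoal block out of the firebrick hearth, lay it flat in the empty chamber of the steel box and slide that chamber's cover fully shut. The charcoal is brittle: set it down, do not drop it. Leave the other chamber's block and its open cover, and the other things on the bench, as they are.

Things in the scene. Friction and masses are not known exactly. Their poses are not given: they have to be found in the camera images.
- block: Used charcoal block to put away: black, 62 (x) x 40 (y) x 28 mm high, 40 g. Origin: centre of underside. Starts flat in the hearth channel, x along it; there fingers fit only at its ends (62 mm grip). In the chamber they fit only at its long sides (40 mm grip), so set it on the bench in between and regrip; the bench around x 0.49, y 0 between hearth and box is free for that.
- cold_block: A black charcoal block of the same size that already lies in one of the box's two chambers (which one differs from start to start). Origin: centre of its underside. To be left alone.
- hearth: Fixed hearth: white board 160 x 170 x 10 mm with two orange firebricks on it, tops 50 mm above the bench, forming a channel 54 mm wide along its x axis, open at both ends and on top. Origin: centre of its underside; the channel runs over the origin, its floor 10 mm above the bench.
- box: Fixed grey steel box, 206 (x) x 252 (y) mm, 46 mm high, with rails 4 mm wide along x at y = -124, 0 and 124 mm that rise to 54 mm. Origin: centre of its underside. Its -x half (towards the robot) holds two open-topped chambers side by side, left at +y and right at -y; the rest is a closed deck where open covers park. A flat tan stain on a floor is only a mark.
- left_chamber (a point): Centre of the floor of the left (+y) chamber, 61 mm in front (-x) of the box's origin, 62 mm to +y and 4 mm above the bench. The chamber is 76 (box x) x 120 (box y) mm inside and 42 mm deep. Axes as the box's.
- right_chamber (a point): The same for the right (-y) chamber.
- left_cover (a joint): Left chamber's flat steel cover, 82 x 118 x 4 mm, its top 50 mm above the bench: slides along the box's x axis; 0 = fully shut over its chamber, grows as it opens backwards (+x of the box) to 0.124 m at its stop. It stays where it is left (friction about 1.5 N). It starts at least 82 mm open, leaving its chamber fully clear.
- right_cover (a joint): Right chamber's cover, the same as the left: slides along the box's x axis; 0 = fully shut over its chamber, grows as it opens backwards (+x of the box) to 0.124 m at its stop. It stays where it is left (friction about 1.5 N). It starts at least 82 mm open, leaving its chamber fully clear.
- left_tab (a point): Point on the red grip tab standing in the middle of the left cover: tab 12 (box x) x 40 (box y) mm, from 50 to 74 mm above the bench; the point lies 64 mm above the bench, at the tab's middle. When shut it stands over the chamber's centre. Axes as the box's.
- right_tab (a point): The same point on the right cover's red tab.
- torch: Bystander: upright hand torch, steel can 48 mm wide, 129 mm tall in all. Origin: centre of its underside.
- third_hand: Bystander: black round weighted stand 68 mm wide, 81 mm tall with a steel arm. Origin: centre of its underside.
- solder_board: Bystander: white board 110 x 75 x 16 mm. Origin: centre of its underside.
- tweezers: Bystander: steel tweezers with blue grip lying flat along their x, 150 x 14 x 10 mm. Origin: centre of its underside.
Not all that is in view belongs to the job. What is shaped like the block but green is not meant.

How it is judged:
By the outcome, as a careful person would: the job done as asked, in the order asked, and still so for the second after the job is handed in, with the robot touching nothing.
It also fails if it takes over 69 s, if anything falls off the work surface, if the arm or the gripper's body presses on something with over 40 N, if the wrist force passes 120 N, or if a joint passes its speed limit or range.

ROBOT

A 7-joint arm with a two-finger parallel gripper is mounted at the origin on the work surface. World frame = base frame: x ahead of the robot, y to its left, z up, the work surface at z = 0. Lengths are in mm, angles in rad, forces in N, time in s.
With the tool pointing down it reaches from about 350 to 900 mm from the base axis. Payload 7.2 kg.
Tool frame: the origin (TCP) lies midway between the tips of the shut fingers; the grasp point (between the pads) lies 19 mm behind it; z points along the fingers, y is the line along which they close (so a half turn about z gives the same grasp; the last joint's range is limited). The gripper opens to 85 mm and grips with 20 to 120 N. Pads are 22 mm wide; open, the fingers measure 114 mm over their backs; the gripper's body (76 mm by 85 mm) begins 54 mm behind the grasp point. The pads swing forward as they close: fully open they stand 13 mm farther back than shut.
Start: joints at [-1.302, 0.411, -0.013, 1.596, 0.006, 1.134, -0.082], TCP at [206.552, 589.885, 231.297] pointing down, gripper open.
Joint ranges: [-2.95, 2.95], [-0.29, 1.99], [-1.47, 1.44], [0.14, 2.54], [-1.03, 4.17], [0.13, 1.85], [-2.86, 2.86]. Speed limits (rad/s): [2.39, 2.39, 3.01, 3.01, 3.14, 3.14, 3.14].

INTERFACE

Orientations are given as a unit quaternion [x, y, z, w].
In Python, from cell import sense, read_camera, sign_off gives the robot as it stands. The module is installed in compiled form; this text tells all that it offers.
- The arm moves only by the tool send_rows, never from a script. Its argument "rows" is a list of rows, each a list of 3 entries, a list of its own where there are three numbers: the finger opening in m, from 0 to 0.0854, then the shift along the tool's x, y, z in m, then the turn about the tool's z in rad. A call has 1 to 12 rows; each row is the pose to reach, as a shift and turn from the pose commanded when the call began, along the tool's axes at that moment; what a row does not reach only later rows make up. A row lasts 1/12 s, in which the tool goes at most 41.7 mm and 7.16 degrees, less where a joint would pass 70% of its speed; a pose out of reach is approached as far as the arm can. A call with a gripper value outside its range is refused whole. The fingers move at their own pace and stop on an object; "newtons" is the grip in N (left out, the last holds). Time passes only in rows, so rows that repeat a pose let the fingers close. It gives the time, the measured TCP pose, the force, the opening and the grip force at its end, in the units of the state.
- sense(): the state, without advancing time (a new reading comes with each control period).
- read_camera(name): name is "scene" or "top"; returns a dict with "img" (420x560x3 uint8, red, green, blue), "fx", "fy", "cx", "cy" (pixels), "world_to_cam" (4x4, takes a point from world to camera coordinates). Camera axes: x right, y down, z forward; pixel columns grow to the right and rows downward; lengths in mm; the calibration is good to about 2 mm. A picture is of the moment at which its call begins. There is no depth.
- sign_off(): hands the job in; it is judged then, once.
The state is a dict: "time": time; "q": joint angles; "qvel": joint speeds; "effort": joint torques, N m; "tool_pos": TCP position; "eef_rot": TCP orientation; "ft_force": force on the tool from outside, world axes, zero at the start; "torque": the same for the moment, N m; "grip_width": opening from 0.0 (shut) to 1.0 (fully open); "gripper_force": force on a finger pad.
Only numpy, scipy, OpenCV 4.12 (cv2) and the standard library are available. Lean on these libraries where they do the work, as an engineer would, in place of code of your own. Each camera call takes 0.05 s, during which the arm holds its last target. There are 200 camera calls.

## Working session

There is one attempt and no reset: what is moved stays moved. The work goes in short steps, Python scripts to look and compute and a tool call to move; the robot and the scene stay as the last step left them, time stands still between calls to the robot, and variables do not carry over. Pictures are saved under pics/ and viewed, at most 10 in all, crops included, and the job is handed in when it is done.

Besides the shell and the picture viewer there is one more tool, called after ">>>" as name(argument=value, ...), one argument or row to a line, values as JSON. send_rows: Moves the arm, as the interface text tells. Its arguments: {"type":"object","properties":{"rows":{"type":"array","items":{"type":"array"}},"newtons":{"type":"number"}},"required":["rows"]}

```bash
mkdir -p pics
python3 - <<'E'
from cell import *
import cv2,numpy as np
s=sense();print(s)
for n in("scene","top"):
    c=read_camera(n);cv2.imwrite(f"pics/{n}0.png",c["img"][:,:,::-1]);print(n,c["fx"],c["fy"],c["cx"],c["cy"],np.round(c["world_to_cam"],4).tolist())
E
```

```text
{'time': 0.0, 'q': array([-1.30223456,  0.41190287, -0.01271148,  1.59705124,  0.00557848,
        1.13429756, -0.08218659]), 'qvel': array([ 0.00051551, -0.00040514,  0.00027004, -0.00098894, -0.00103886,
        0.00045747, -0.00090195]), 'effort': array([ 1.46049342e-04, -6.00635576e+01,  6.82132579e-01, -2.99421930e+01,
        1.38299665e-02,  1.06156664e-02, -2.28167914e-05]), 'tool_pos': array([206.38863996, 589.41009499, 230.44827365]), 'eef_rot': array([ 1.67572260e-01,  9.85859462e-01, -8.07034748e-04, -8.84852446e-05]), 'ft_force': array([-0.41431829, -0.16454512, -0.2841416 ]), 'torque': array([0.02174194, 0.05881953, 0.00782138]), 'gripper_force': 0.0, 'grip_width': 1.0003288480183197}
scene 460.75528616560746 460.75528616560746 285.181997046457 217.75897553171617 [[0.1461, 0.9892, 0.0102, -97.9634], [0.6713, -0.0916, -0.7355, -295.6905], [-0.7266, 0.1144, -0.6775, 1895.8765], [0.0, 0.0, 0.0, 1.0]]
top 455.11126622719036 455.11126622719036 281.9975331057586 210.4529330361588 [[-0.0007, -1.0, 0.003, -14.3719], [-0.9885, 0.0003, -0.1512, 533.5406], [0.1512, -0.0031, -0.9885, 1150.6294], [0.0, 0.0, 0.0, 1.0]]
```

View pics/scene0.png

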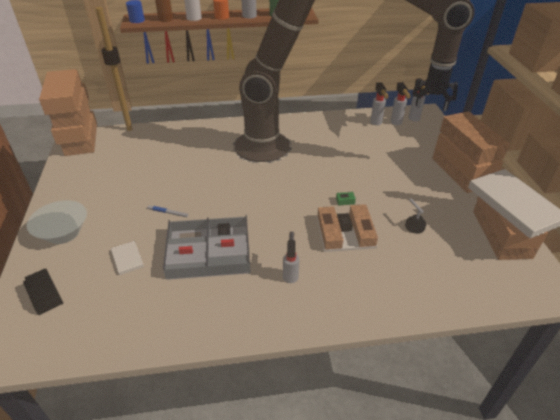

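View pics/top0.png

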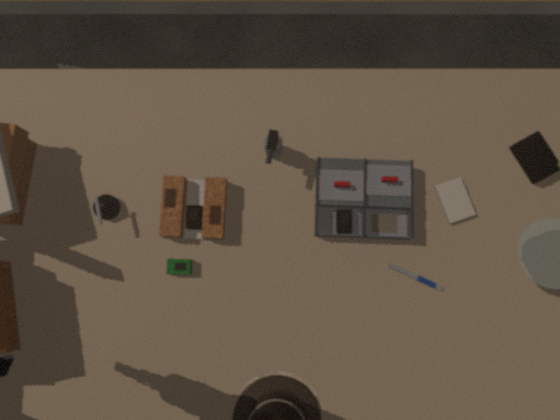

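The top view shows the block in the hearth near (195,217) and the cold block in the left chamber near (344,221). The right chamber, near (385,224), is empty with a tan stain. The right cover's tab is at (390,180) and the torch at (271,150). I'll enlarge both views to get exact pixels.

Run:
```python
import cv2,numpy as np
t=cv2.imread("pics/top0.png");s=cv2.imread("pics/scene0.png")
def c(i,x,y,w,h,k): return cv2.convertScaleAbs(cv2.resize(i[y:y+h,x:x+w],(w*k,h*k),interpolation=cv2.INTER_CUBIC),alpha=1.5,beta=15)
a=np.zeros((600,800,3),np.uint8)
a[:300,:320]=c(t,155,170,80,75,4)   
a[:300,320:]=c(t,310,155,120,100,4)[:300,:480] if 0 else np.pad(c(t,310,155,110,75,4),((0,0),(0,40),(0,0)))
a[300:,:320]=c(s,312,190,80,75,4)
a[300:,320:]=np.pad(c(s,160,212,110,75,4),((0,0),(0,40),(0,0)))
cv2.imwrite("pics/crops.png",a)
```

```text
(no output)
```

View pics/crops.png

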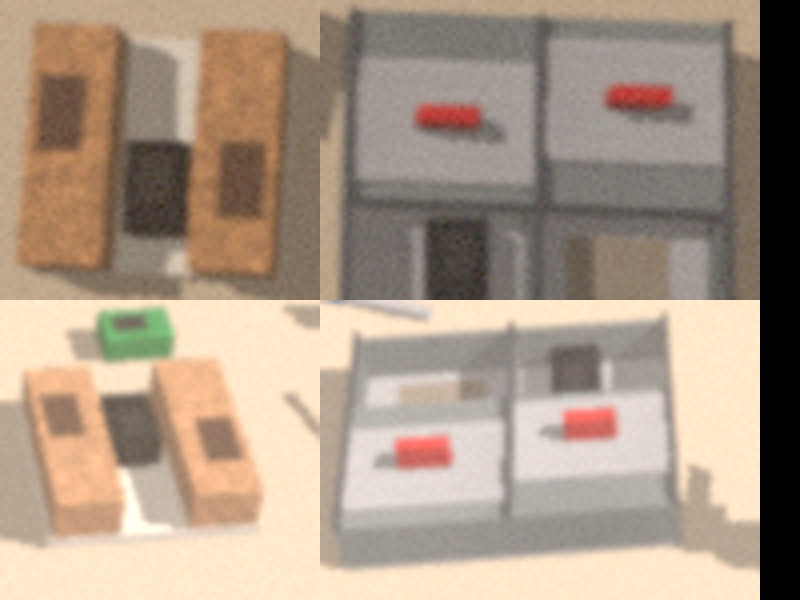

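Both views are clear. In top/left, the brick tops' outer corners are at crop (36,25), (20,263), (288,32) and (274,273), and the block spans (122–190, 142–237). Top/right shows the rail far ends at (355,12), (542,17) and (729,22). The scene crops show the same features, so I'll fit poses from both views with height left free as a check.

```bash
cat > h.py <<'E'
import cv2,numpy as np
from scipy.optimize import least_squares
from cell import *
def P(c,X):
    X=np.atleast_2d(X);M=np.asarray(c["world_to_cam"]);p=X@M[:3,:3].T+M[:3,3]
    return np.c_[c["fx"]*p[:,0]/p[:,2]+c["cx"],c["fy"]*p[:,1]/p[:,2]+c["cy"]]
def pose(p,L):
    L=np.atleast_2d(L).astype(float);a=p[2];R=np.array([[np.cos(a),-np.sin(a)],[np.sin(a),np.cos(a)]])
    return np.c_[L[:,:2]@R.T+p[:2],L[:,2]+p[3]]
def fit(cams,obs,p0):
    # obs: (cam, local fn or point, pixel); returns x,y,yaw,dz,extra...
    f=lambda p:np.concatenate([(P(cams[n],pose(p,l(p) if callable(l) else l))-u).ravel() for n,l,u in obs])
    r=least_squares(f,p0,loss="soft_l1",x_scale=[100,100,.1,10]+[10]*(len(p0)-4));return r.x,f(r.x)
def red(img):
    h=cv2.cvtColor(img,cv2.COLOR_RGB2HSV);return ((h[...,0]<8)|(h[...,0]>172))&(h[...,1]>150)&(h[...,2]>70)
E
python3 - <<'E'
from h import *
cams={n:read_camera(n) for n in("scene","top")}
def px(x,y,ox,oy,k=4): return np.array([(x+.5)/k-.5+ox,(y+.5)/k-.5+oy])
tA=lambda x,y:px(x,y,155,170); tB=lambda x,y:px(x-320,y,310,155)
sA=lambda x,y:px(x,y-300,312,190); sB=lambda x,y:px(x-320,y-300,160,212)
H=lambda sx,sy:(lambda p:[sx*p[4],sy*p[5],50])
o=[("top",H(1,1),tA(36,25)),("top",H(-1,1),tA(20,263)),("top",H(1,-1),tA(288,32)),("top",H(-1,-1),tA(274,273)),
("scene",H(-1,-1),sA(24,370)),("scene",H(1,-1),sA(51,508)),("scene",H(-1,1),sA(220,360)),("scene",H(1,1),sA(262,488))]
np.set_printoptions(precision=2,suppress=True)
ph,r=fit(cams,o,[530,200,0,0,80,85]);print("hearth",ph,r)
o=[("top",[31,20,28],tA(124,142)),("top",[31,-20,28],tA(190,144)),("top",[-31,20,0],tA(122,233)),("top",[-31,-20,0],tA(187,237)),
("scene",[-31,-20,28],sA(102,397)),("scene",[-31,20,28],sA(152,393)),("scene",[31,20,0],sA(160,462)),("scene",[31,-20,0],sA(118,467))]
pb,r=fit(cams,o,[510,200,0,0]);print("block",pb,r)
tabs={}
for n,c in cams.items():
    m=red(c["img"]).astype(np.uint8);k,l,st,ce=cv2.connectedComponentsWithStats(m)
    q=[(st[i],ce[i]) for i in range(1,k) if st[i][4]>15 and 170<ce[i][0]<430 and 170<ce[i][1]<260];print(n,[(a[4],b) for a,b in q]);tabs[n]=[b for a,b in q]
tt=sorted(tabs["top"],key=lambda b:b[0]);ts=sorted(tabs["scene"],key=lambda b:-b[0])
LT=lambda p:[-61+p[4],62,62];RT=lambda p:[-61+p[5],-62,62]
CV=lambda s,sx,sy:(lambda p:[-61+p[4 if s>0 else 5]+41*sx,62*s+59*sy,50])
o=[("top",LT,tt[0]),("top",RT,tt[1]),("scene",LT,ts[0]),("scene",RT,ts[1]),
("top",[103,124,54],tB(355,12)),("top",[103,0,54],tB(542,17)),("top",[103,-124,54],tB(729,22)),
("scene",[-103,-124,54],sB(360,335)),("scene",[-103,0,54],sB(511,325)),("scene",[-103,124,54],sB(664,318)),
("top",CV(1,1,1),tB(358,57)),("top",CV(1,1,-1),tB(537,63)),("top",CV(-1,1,1),tB(547,40)),("top",CV(-1,1,-1),tB(727,52)),
("top",CV(1,-1,1),tB(358,183)),("top",CV(1,-1,-1),tB(537,187)),("top",CV(-1,-1,1),tB(545,160)),("top",CV(-1,-1,-1),tB(725,165))]
p,r=fit(cams,o,[540,-180,0,0,100,100]);print("box",p);print(r.reshape(-1,2))
print("right chamber",pose(p,[-61,-62,4]),"rtab",pose(p,[-61+p[5],-62,64]),"ltab",pose(p,[-61+p[4],62,64]))
E
```

```text
hearth [543.21 217.02  -0.04  -1.58  78.82  82.86] [-0.09 -0.31 -0.84 -0.08 -0.12  0.34 -0.09 -0.11 -0.88  0.41  0.38 -0.62
 -1.44 -0.2  -0.14  0.69]
block [518.78 220.48  -0.06  10.33] [-0.02 -1.07 -1.34 -0.65  0.48  0.8  -0.81  0.71  0.07 -0.83 -0.62 -0.42
  0.01  1.23 -1.51  0.62]
scene [(np.int32(34), array([226.94, 241.79])), (np.int32(26), array([185.31, 248.31]))]
top [(np.int32(66), array([389.74, 178.73])), (np.int32(62), array([342.02, 183.65]))]
box [ 567.58 -230.68   -0.04   -1.72   90.5   107.84]
[[-0.25  0.56]
 [-0.23  0.77]
 [-0.27  1.62]
 [-0.26  2.17]
 [ 0.02 -0.95]
 [ 0.23 -0.41]
 [ 0.47  0.12]
 [-1.32 -0.56]
 [-0.29 -0.57]
 [-0.32 -1.29]
 [-0.04  0.2 ]
 [-0.06  0.4 ]
 [-0.22 -0.15]
 [-0.57 -1.46]
 [-0.85 -0.7 ]
 [-0.41  0.03]
 [-0.04  0.33]
 [ 0.08  0.81]]
right chamber [[ 504.2  -290.25    2.28]] rtab [[ 611.96 -294.46   62.28]] ltab [[ 599.47 -169.88   62.28]]
```

The fits hold up: hearth dz is -1.6, block underside at z 10.3, box dz is -1.7, and all residuals are around 1 px. Next I'll work out the approach shift.

```bash
cat >> h.py <<'E'
from scipy.spatial.transform import Rotation as Ro
def go(x,y,z,yaw=None):
    "tool-frame shift (mm) and turn to TCP target; yaw = world angle of the tool's y axis"
    s=sense();R=Ro.from_quat(s["eef_rot"]).as_matrix();d=R.T@(np.array([x,y,z])-s["tool_pos"])
    a=np.arctan2(R[1,1],R[0,1]);t=0 if yaw is None else (a-yaw+np.pi/2)%np.pi-np.pi/2
    return np.round(d,1),round(t,4),"yaw %.4f"%a,np.round(s["q"],2),np.round(s["tool_pos"],1),s["time"]
E
python3 -c "
from h import *
print(go(519,219.5,120,-.05))"
```

```text
(array([-417.3, -245.9,  111. ]), np.float64(1.284), 'yaw 1.2340', array([-1.3 ,  0.41, -0.01,  1.6 ,  0.01,  1.13, -0.08]), array([206.5, 589.6, 230.8]), 0.2)
```

>>> send_rows(
  rows=[
    [0.085,[-0.417,-0.246,0.03],1.284],
    [0.085,[-0.417,-0.246,0.03],1.284],
    [0.085,[-0.417,-0.246,0.03],1.284],
    [0.085,[-0.417,-0.246,0.03],1.284],
    [0.085,[-0.417,-0.246,0.03],1.284],
    [0.085,[-0.417,-0.246,0.03],1.284],
    [0.085,[-0.417,-0.246,0.03],1.284],
    [0.085,[-0.417,-0.246,0.03],1.284],
    [0.085,[-0.417,-0.246,0.03],1.284],
    [0.085,[-0.417,-0.246,0.03],1.284],
    [0.085,[-0.417,-0.246,0.03],1.284],
    [0.085,[-0.417,-0.246,0.03],1.284],
  ],
  newtons=30,
)

```text
time: 1.2
tool_pos: [521.1, 215.7, 201.3]
eef_rot: [0.727, 0.687, -0.0, 0.001]
ft_force: [-0.1, -0.6, 0.7]
grip_width: 0.994
gripper_force: 0.0
```

```bash
python3 -c "
from h import *
print(go(519,219.5,100,-.05))"
```

```text
(array([  3.8,  -2.4, 101.3]), np.float64(-0.0061), 'yaw -0.0561', array([-0.8 ,  0.35,  0.41,  1.81, -0.16,  1.02, -0.38]), array([521.1, 215.7, 201.3]), 1.2)
```

>>> send_rows(
  rows=[
    [0.085,[0.0,0.0,0.03],0.0],
    [0.085,[0.002,-0.001,0.06],0.0],
    [0.085,[0.002,-0.001,0.09],0.0],
    [0.085,[0.002,-0.001,0.101],0.0],
    [0.085,[0.002,-0.001,0.101],0.0],
    [0.085,[0.002,-0.001,0.101],0.0],
  ],
)

```text
time: 1.7
tool_pos: [518.1, 221.9, 100.6]
eef_rot: [0.725, 0.689, -0.0, 0.0]
ft_force: [0.0, 0.5, 0.9]
grip_width: 0.991
gripper_force: 0.0
```

Run:
```python
from h import *
print(go(519,219.5,50,-.05))
t=read_camera("top")["img"][160:260,145:245];s=read_camera("scene")["img"][170:270,300:400]
a=np.hstack([cv2.convertScaleAbs(cv2.resize(i,(400,400),interpolation=cv2.INTER_CUBIC),alpha=1.5,beta=15) for i in(t,s)])
cv2.imwrite("pics/g1.png",a[:,:,::-1])
```

```text
(array([-2.3,  1. , 50.6]), np.float64(-0.0001), 'yaw -0.0501', array([-0.77,  0.47,  0.36,  1.9 , -0.22,  0.81, -0.33]), array([518.1, 221.9, 100.6]), 1.7)
```

View pics/g1.png

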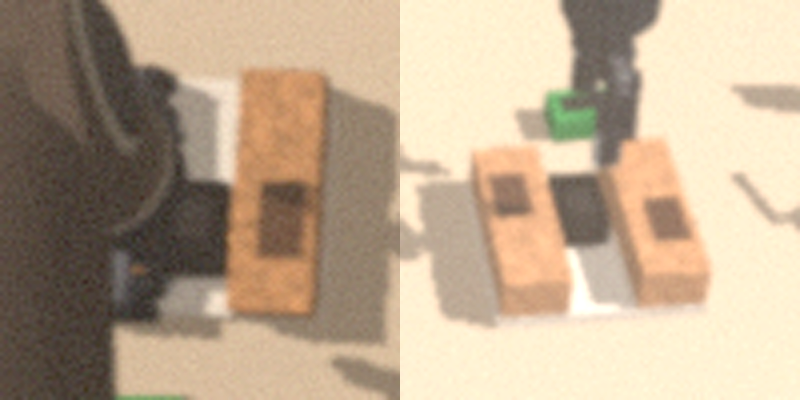

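Left half (top view): the fingers, at crop (155,85) and (140,290), straddle the block, which spans rows 182–275. Right half (scene view): the front finger is lined up over the channel. Descending.

>>> send_rows(
  rows=[
    [0.085,[-0.002,0.001,0.0],0.0],
    [0.085,[-0.002,0.001,0.015],0.0],
    [0.085,[-0.002,0.001,0.03],0.0],
    [0.085,[-0.002,0.001,0.045],0.0],
    [0.085,[-0.002,0.001,0.06],0.0],
    [0.085,[-0.002,0.001,0.07],0.0],
    [0.085,[-0.002,0.001,0.08],0.0],
    [0.085,[-0.002,0.001,0.085],0.0],
    [0.085,[-0.002,0.001,0.085],0.0],
    [0.085,[-0.002,0.001,0.085],0.0],
  ],
)

```text
time: 2.63
tool_pos: [519.1, 219.9, 15.6]
eef_rot: [0.725, 0.689, 0.0, 0.0]
ft_force: [-0.6, 0.9, -0.3]
grip_width: 0.994
gripper_force: 0.0
```

```bash
python3 -c "
from h import *
print(go(519,219.5,6,-.05),sense()['ft_force'])"
```

```text
(array([-0.4, -0.1,  9.6]), np.float64(-0.0002), 'yaw -0.0502', array([-0.72,  0.6 ,  0.31,  1.94, -0.29,  0.64, -0.28]), array([519.1, 219.9,  15.6]), 2.6333) [-0.62739686  0.90300215 -0.25909378]
```

>>> send_rows(
  rows=[
    [0.085,[0,0,0.005],0],
    [0.085,[0,0,0.008],0],
    [0.085,[0,0,0.008],0],
    [0.055,[0,0,0.008],0],
    [0.055,[0,0,0.008],0],
    [0.055,[0,0,0.008],0],
    [0.055,[0,0,0.008],0],
    [0.055,[0,0,0.008],0],
    [0.055,[0,0,0.008],0],
    [0.055,[0,0,0.008],0],
    [0.055,[0,0,0.008],0],
    [0.055,[0,0,0.008],0],
  ],
  newtons=30,
)

```text
time: 3.63
tool_pos: [519.0, 219.9, 7.7]
eef_rot: [0.725, 0.689, 0.0, -0.0]
ft_force: [-1.2, -1.4, 6.5]
grip_width: 0.721
gripper_force: 32.8
```

Gripped at 61.5 mm opening. Lifting.

>>> send_rows(
  rows=[
    [0.055,[0,0,-0.01],0],
    [0.055,[0,0,-0.03],0],
    [0.055,[0,0,-0.055],0],
    [0.055,[0,0,-0.08],0],
    [0.055,[0,0,-0.09],0],
    [0.055,[0,0,-0.09],0],
  ],
)

```text
time: 4.13
tool_pos: [520.5, 220.7, 100.1]
eef_rot: [0.725, 0.689, 0.002, 0.001]
ft_force: [0.6, 0.3, -0.7]
grip_width: 0.724
gripper_force: 32.7
```

Run:
```python
from h import *
print(go(490,5,97,-.042),sense()['grip_width'],sense()['ft_force'])
```

```text
(array([-216.9,  -19.7,    2.4]), np.float64(-0.0081), 'yaw -0.0501', array([-0.76,  0.47,  0.36,  1.9 , -0.23,  0.81, -0.33]), array([520.5, 220.7, 100.1]), 4.1333) 0.7235607915692012 [ 0.55638574  0.3132405  -0.74374388]
```

>>> send_rows(
  rows=[
    [0.055,[-0.015,-0.001,0],0],
    [0.055,[-0.045,-0.004,0],-0.008],
    [0.055,[-0.08,-0.007,0],-0.008],
    [0.055,[-0.115,-0.01,0],-0.008],
    [0.055,[-0.15,-0.014,0],-0.008],
    [0.055,[-0.18,-0.017,0],-0.008],
    [0.055,[-0.205,-0.019,0],-0.008],
    [0.055,[-0.216,-0.02,0],-0.008],
    [0.055,[-0.216,-0.02,0],-0.008],
    [0.055,[-0.216,-0.02,0.02],-0.008],
    [0.055,[-0.216,-0.02,0.04],-0.008],
    [0.055,[-0.216,-0.02,0.055],-0.008],
  ],
)

```text
time: 5.13
tool_pos: [487.5, 6.7, 40.5]
eef_rot: [0.721, 0.693, -0.0, -0.001]
ft_force: [-0.5, 0.3, -0.7]
grip_width: 0.722
gripper_force: 32.7
```

Run:
```python
from h import *
print(go(490,5,-2,-.042),sense()['grip_width'],sense()['ft_force'])
```

```text
(array([-1.6,  2.6, 42.5]), np.float64(0.0017), 'yaw -0.0403', array([-0.39,  0.47,  0.35,  2.11, -0.28,  0.6 ,  0.12]), array([487.5,   6.7,  40.5]), 5.1333) 0.7219353628437498 [-0.52409749  0.3288371  -0.74132036]
```

>>> send_rows(
  rows=[
    [0.055,[0,0,0.01],0],
    [0.055,[0,0,0.02],0],
    [0.055,[0,0,0.03],0],
    [0.055,[0,0,0.035],0],
    [0.055,[0,0,0.037],0],
    [0.055,[0,0,0.037],0],
  ],
)

```text
time: 5.63
tool_pos: [488.0, 5.2, 5.0]
eef_rot: [0.722, 0.692, -0.0, -0.0]
ft_force: [0.2, 0.1, -1.1]
grip_width: 0.72
gripper_force: 32.7
```

>>> send_rows(
  rows=[
    [0.055,[0,0,0.002],0],
    [0.055,[0,0,0.004],0],
    [0.055,[0,0,0.005],0],
    [0.055,[0,0,0.006],0],
    [0.055,[0,0,0.006],0],
  ],
)

```text
time: 6.05
tool_pos: [488.1, 5.2, -0.7]
eef_rot: [0.722, 0.692, 0.0, 0.0]
ft_force: [-0.3, 0.6, -0.2]
grip_width: 0.723
gripper_force: 32.7
```

>>> send_rows(
  rows=[
    [0.055,[0,0,0.001],0],
    [0.055,[0,0,0.0015],0],
    [0.055,[0,0,0.002],0],
    [0.055,[0,0,0.002],0],
  ],
)

```text
time: 6.38
tool_pos: [488.1, 5.2, -2.3]
eef_rot: [0.722, 0.692, 0.0, -0.0]
ft_force: [-2.2, -0.1, 5.5]
grip_width: 0.724
gripper_force: 33.3
```

Touchdown, at about 5.5 N and the expected height. Releasing and lifting.

>>> send_rows(
  rows=[
    [0.066,[0,0,0],0],
    [0.072,[0,0,0],0],
    [0.085,[0,0,0],0],
    [0.085,[0,0,0],0],
    [0.085,[0,0,0],0],
    [0.085,[0,0,-0.02],0],
    [0.085,[0,0,-0.05],0],
    [0.085,[0,0,-0.08],0],
    [0.085,[0,0,-0.11],0],
    [0.085,[0,0,-0.12],0],
    [0.085,[0,0,-0.12],0],
  ],
)

```text
time: 7.3
tool_pos: [489.8, 5.4, 119.8]
eef_rot: [0.722, 0.692, 0.002, 0.001]
ft_force: [0.3, 0.0, -0.8]
grip_width: 0.998
gripper_force: 0.0
```

Run:
```python
from h import *
print(go(488,5.2,118,-.042-np.pi/2))
t=read_camera("top")["img"][150:250,220:320];s=read_camera("scene")["img"][150:250,230:330]
a=np.hstack([cv2.convertScaleAbs(cv2.resize(i,(400,400),interpolation=cv2.INTER_CUBIC),alpha=1.5,beta=15) for i in(t,s)])
cv2.imwrite("pics/g2.png",a[:,:,::-1])
```

```text
(array([-0.3, -1.8,  1.8]), np.float64(-1.5707), 'yaw -0.0419', array([-0.46,  0.33,  0.43,  2.06, -0.19,  0.78,  0.04]), array([489.8,   5.4, 119.8]), 7.3)
```

View pics/g2.png

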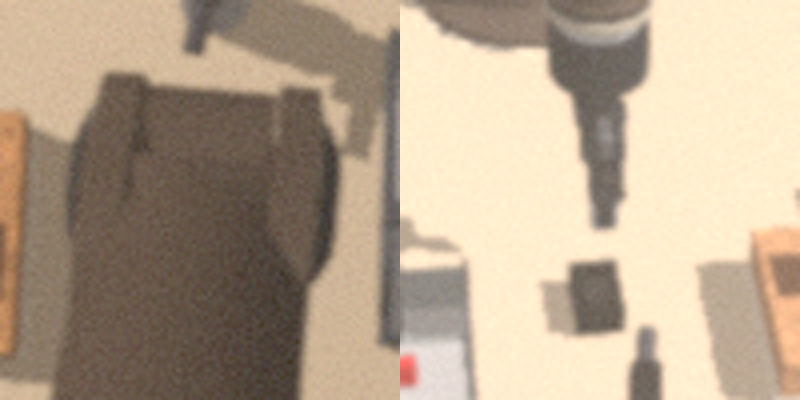

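Scene half: the block lies flat on the bench with corners at crop (570,263), (617,260), (625,328) and (577,333). The top view is hidden by the arm. I'll fit the block from the scene view.

Run:
```python
from h import *
c=read_camera("scene")
u=lambda x,y:np.array([(x-400+.5)/4-.5+230,(y+.5)/4-.5+150])
L=[[-31,-20,28],[-31,20,28],[31,20,0],[31,-20,0]];U=np.array([u(570,263),u(617,260),u(625,328),u(577,333)])
f=lambda p:(P(c,pose([*p,0],L))-U).ravel()
r=least_squares(f,[488,5,0],x_scale=[100,100,.1]);print(r.x,r.fun)
print(np.round(P(c,pose([488,5.2,-.042,0],L))-U,2))
```

```text
[ 4.85225559e+02  6.17056269e+00 -2.62084832e-02] [-0.12974838 -0.74906877 -0.04024985 -0.87086081  0.10346274  0.91914356
  0.06478885  0.60312662]
[[-0.18 -0.24]
 [-0.05 -0.24]
 [-0.2   1.61]
 [-0.28  1.16]]
```

>>> send_rows(
  rows=[
    [0.085,[0,-0.002,0],1.571],
    [0.085,[0,-0.002,0],1.571],
    [0.085,[0,-0.002,0],1.571],
    [0.085,[0,-0.002,0],1.571],
    [0.085,[0,-0.002,0],1.571],
    [0.085,[0,-0.002,0],1.571],
    [0.085,[0,-0.002,0],1.571],
    [0.085,[0,-0.002,0],1.571],
    [0.085,[0,-0.002,0],1.571],
    [0.085,[0,-0.002,0],1.571],
    [0.085,[0,-0.002,0],1.571],
    [0.085,[0,-0.002,0],1.571],
  ],
)

```text
time: 8.45
tool_pos: [485.1, 5.0, 115.8]
eef_rot: [1.0, 0.011, -0.001, 0.001]
ft_force: [-0.2, -0.4, 0.8]
grip_width: 0.994
gripper_force: 0.0
```

```bash
python3 -c "
from h import *
print(go(488,6,5,-.042-np.pi/2))"
```

```text
(array([  3.2,  -1.1, 110.8]), np.float64(0.0645), 'yaw -1.5483', array([-0.74,  0.41,  0.8 ,  2.09, -0.4 ,  0.81, -1.25]), array([485.1,   5. , 115.8]), 8.45)
```

>>> send_rows(
  rows=[
    [0.085,[0.002,-0.001,0],0.065],
    [0.085,[0.002,-0.001,0.02],0.065],
    [0.085,[0.002,-0.001,0.04],0.065],
    [0.085,[0.002,-0.001,0.055],0.065],
    [0.085,[0.002,-0.001,0.055],0.065],
    [0.085,[0.002,-0.001,0.055],0.065],
  ],
)

```text
time: 8.95
tool_pos: [486.7, 5.7, 60.9]
eef_rot: [1.0, -0.018, -0.002, 0.001]
ft_force: [1.2, -0.5, 0.3]
grip_width: 0.997
gripper_force: 0.0
```

```bash
python3 -c "
from h import *
print(go(488,6,5,-.042-np.pi/2))"
```

```text
(array([ 1.4, -0.5, 55.9]), np.float64(0.0052), 'yaw -1.6076', array([-0.68,  0.5 ,  0.73,  2.12, -0.52,  0.7 , -1.21]), array([486.7,   5.7,  60.9]), 8.95)
```

>>> send_rows(
  rows=[
    [0.085,[0.001,0,0.01],0.005],
    [0.085,[0.001,0,0.025],0.005],
    [0.085,[0.001,0,0.04],0.005],
    [0.085,[0.001,0,0.05],0.005],
    [0.085,[0.001,0,0.055],0.005],
    [0.085,[0.001,0,0.055],0.005],
    [0.085,[0.001,0,0.055],0.005],
  ],
)

```text
time: 9.53
tool_pos: [489.2, 6.0, 7.5]
eef_rot: [1.0, -0.021, 0.0, 0.0]
ft_force: [-0.8, 0.1, 1.2]
grip_width: 0.997
gripper_force: 0.0
```

>>> send_rows(
  rows=[
    [0.034,[0,0,0],0],
    [0.034,[0,0,0],0],
    [0.034,[0,0,0],0],
    [0.034,[0,0,0],0],
    [0.034,[0,0,0],0],
    [0.034,[0,0,0],0],
    [0.034,[0,0,0],0],
    [0.034,[0,0,0],0],
    [0.034,[0,0,0],0],
    [0.034,[0,0,0],0],
  ],
)

```text
time: 10.37
tool_pos: [489.4, 6.3, 7.8]
eef_rot: [1.0, -0.021, 0.0, -0.0]
ft_force: [-1.6, 0.5, 5.9]
grip_width: 0.458
gripper_force: 30.3
```

Gripped the long sides at 39 mm. Lifting and carrying over to the right chamber.

>>> send_rows(
  rows=[
    [0.034,[0,0,-0.01],0],
    [0.034,[0,0,-0.03],0],
    [0.034,[0,0,-0.06],0],
    [0.034,[0,0,-0.09],0],
    [0.034,[0,0,-0.11],0],
    [0.034,[0,0,-0.115],0],
    [0.034,[0,0,-0.115],0],
    [0.034,[0,0,-0.115],0],
  ],
)

```text
time: 11.03
tool_pos: [488.7, 6.7, 122.1]
eef_rot: [1.0, -0.02, -0.0, -0.0]
ft_force: [0.8, -0.1, -1.8]
grip_width: 0.461
gripper_force: 30.8
```

```bash
python3 -c "
from h import *
print(go(505.5,-290,122,-.04-np.pi/2),sense()['grip_width'])"
```

```text
(array([ 2.880e+01,  2.958e+02, -1.000e-01]), np.float64(-0.0006), 'yaw -1.6114', array([-0.77,  0.41,  0.83,  2.08, -0.41,  0.83, -1.3 ]), array([488.7,   6.7, 122.1]), 11.0333) 0.4612107894173098
```

>>> send_rows(
  rows=[
    [0.034,[0.001,0.012,0],0],
    [0.034,[0.004,0.04,0],0],
    [0.034,[0.007,0.075,0],0],
    [0.034,[0.011,0.11,0],0],
    [0.034,[0.014,0.145,0],0],
    [0.034,[0.017,0.18,0],0],
    [0.034,[0.021,0.215,0],0],
    [0.034,[0.024,0.25,0],0],
    [0.034,[0.027,0.275,0],0],
    [0.034,[0.028,0.29,0],0],
    [0.034,[0.029,0.296,0],0],
    [0.034,[0.029,0.296,0],0],
  ],
)

```text
time: 12.03
tool_pos: [504.7, -291.9, 120.9]
eef_rot: [1.0, -0.022, -0.001, 0.0]
ft_force: [-0.4, 0.4, -0.6]
grip_width: 0.462
gripper_force: 30.8
```

>>> send_rows(
  rows=[
    [0.034,[0,0,0.01],0],
    [0.034,[0,0,0.02],0],
    [0.034,[0,0,0.03],0],
    [0.034,[0,0,0.035],0],
    [0.034,[0,0,0.035],0],
    [0.034,[0,0,0.035],0],
  ],
)

```text
time: 12.53
tool_pos: [505.7, -290.1, 86.8]
eef_rot: [1.0, -0.02, -0.0, -0.0]
ft_force: [0.5, -0.7, -0.2]
grip_width: 0.462
gripper_force: 30.8
```

Run:
```python
from h import *
print(go(505.5,-290,82,-.04-np.pi/2))
cs={n:read_camera(n) for n in("top","scene")}
t=cs["top"]["img"][155:255,310:430];s=cs["scene"]["img"][190:290,150:270]
a=np.vstack([cv2.convertScaleAbs(cv2.resize(i,(360,300) if 0 else (720,600),interpolation=cv2.INTER_CUBIC),alpha=1.5,beta=15)[:600] for i in(t,s)])
a=cv2.resize(a,(480,800))
b=np.hstack([a[:400],a[400:]])[:, :960]; b=cv2.resize(b,(800,333))
cv2.imwrite("pics/g3.png",b[:,:,::-1])
# expected chamber mouth corners at z=46 in the picture
p=[567.58,-230.68,-.04,0]
for n,(ox,oy,sh) in {"top":(310,155,0),"scene":(150,190,400)}.items():
    q=P(cs[n],pose(p,[[-61+38*i,-62+60*j,46] for i in(-1,1) for j in(1,-1)]));print(n,np.round((q-[ox,oy]+.5)*400/120+[sh,0]).tolist())
    T=sense()["tool_pos"];bl=pose([T[0]-1.3,T[1],-.04,T[2]-7.8],[[i*31,j*20,z] for z in(0,28) for i in(-1,1) for j in(1,-1)])
    print(np.round((P(cs[n],bl)-[ox,oy]+.5)*400/120+[sh,0]).tolist())
```

```text
(array([-0.2, -0.1,  4.8]), np.float64(-0.0006), 'yaw -1.6114', array([-0.09,  0.6 ,  0.74,  1.87, -0.52,  0.87, -0.7 ]), array([ 505.7, -290.1,   86.8]), 12.5333)
top [[184.0, 268.0], [339.0, 274.0], [186.0, 172.0], [339.0, 178.0]]
[[246.0, 256.0], [299.0, 258.0], [247.0, 175.0], [299.0, 177.0], [255.0, 252.0], [309.0, 254.0], [255.0, 169.0], [309.0, 171.0]]
scene [[591.0, 100.0], [466.0, 108.0], [589.0, 155.0], [459.0, 164.0]]
[[544.0, 83.0], [502.0, 85.0], [541.0, 127.0], [497.0, 130.0], [540.0, 61.0], [497.0, 63.0], [537.0, 105.0], [493.0, 108.0]]
```

View pics/g3.png

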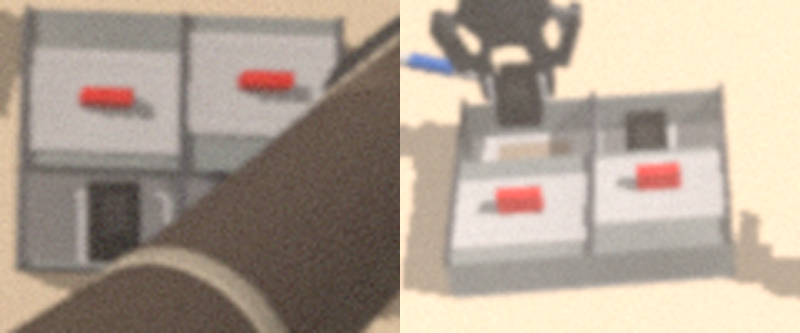

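The block is centred over the chamber in the scene half, at (498–542, 63–125), as predicted. I'll check the box's x against its near wall in the saved top picture before inserting.

Run:
```python
from h import *
c=read_camera("top");g=cv2.imread("pics/top0.png",0).astype(int)
for a,b in((322,330),(352,362),(372,380),(395,405)): print(a,[(r,int(g[r,a:b].mean())) for r in range(198,246)])
p=[567.58,-230.68,-.04,0]
for y in(100,20,-30,-100):
  print(y,[np.round(P(c,pose(p,[x,y,z]))[0],1).tolist() for x,z in((-103,46),(-103,0),(-99,46),(-99,4),(-23,46),(-19,46),(103,46))])
```

```text
322 [(198, 92), (199, 86), (200, 73), (201, 71), (202, 74), (203, 70), (204, 61), (205, 50), (206, 49), (207, 56), (208, 61), (209, 63), (210, 62), (211, 63), (212, 62), (213, 63), (214, 62), (215, 62), (216, 62), (217, 62), (218, 62), (219, 64), (220, 63), (221, 64), (222, 63), (223, 62), (224, 63), (225, 63), (226, 62), (227, 63), (228, 64), (229, 64), (230, 63), (231, 64), (232, 65), (233, 68), (234, 65), (235, 55), (236, 53), (237, 62), (238, 68), (239, 71), (240, 78), (241, 89), (242, 98), (243, 101), (244, 101), (245, 101)]
352 [(198, 95), (199, 93), (200, 87), (201, 74), (202, 69), (203, 70), (204, 70), (205, 61), (206, 49), (207, 47), (208, 54), (209, 59), (210, 60), (211, 60), (212, 63), (213, 67), (214, 68), (215, 67), (216, 65), (217, 64), (218, 66), (219, 66), (220, 67), (221, 66), (222, 66), (223, 65), (224, 66), (225, 67), (226, 67), (227, 66), (228, 66), (229, 66), (230, 66), (231, 66), (232, 68), (233, 68), (234, 70), (235, 66), (236, 54), (237, 53), (238, 61), (239, 64), (240, 65), (241, 66), (242, 73), (243, 88), (244, 96), (245, 101)]
372 [(198, 70), (199, 70), (20
[... 803 characters left out ...]
, (225, 89), (226, 88), (227, 88), (228, 88), (229, 88), (230, 89), (231, 90), (232, 90), (233, 90), (234, 93), (235, 89), (236, 78), (237, 64), (238, 54), (239, 54), (240, 63), (241, 65), (242, 67), (243, 66), (244, 76), (245, 93)]
100 [[325.4, 234.9], [323.7, 236.6], [325.4, 233.4], [323.9, 235.0], [326.1, 204.4], [326.2, 202.9], [327.3, 157.6]]
20 [[356.3, 236.2], [353.5, 237.8], [356.3, 234.6], [353.7, 236.2], [356.7, 205.6], [356.8, 204.1], [357.4, 158.8]]
-30 [[375.6, 236.9], [372.1, 238.5], [375.6, 235.4], [372.4, 236.9], [375.9, 206.4], [375.9, 204.9], [376.3, 159.5]]
-100 [[402.7, 238.0], [398.2, 239.6], [402.7, 236.4], [398.6, 237.9], [402.7, 207.4], [402.7, 205.9], [402.7, 160.6]]
```

The near-wall and divider rims sit 1–2 px lower than predicted, so the box is about 3 mm nearer. I'll shift 2 mm towards -x and descend slowly, watching force, with ±7 mm of clearance.

>>> send_rows(
  rows=[
    [0.034,[-0.002,0,0],0],
    [0.034,[-0.002,0,0.008],0],
    [0.034,[-0.002,0,0.016],0],
    [0.034,[-0.002,0,0.022],0],
    [0.034,[-0.002,0,0.028],0],
    [0.034,[-0.002,0,0.032],0],
    [0.034,[-0.002,0,0.036],0],
    [0.034,[-0.002,0,0.04],0],
    [0.034,[-0.002,0,0.042],0],
    [0.034,[-0.002,0,0.042],0],
  ],
)

```text
time: 13.52
tool_pos: [503.6, -290.5, 44.8]
eef_rot: [1.0, -0.021, -0.0, -0.0]
ft_force: [0.5, -0.9, -1.5]
grip_width: 0.461
gripper_force: 30.8
```

Inside the mouth with no contact. Continuing down.

>>> send_rows(
  rows=[
    [0.034,[0,0,0.006],0],
    [0.034,[0,0,0.012],0],
    [0.034,[0,0,0.018],0],
    [0.034,[0,0,0.023],0],
    [0.034,[0,0,0.027],0],
    [0.034,[0,0,0.029],0],
    [0.034,[0,0,0.029],0],
    [0.034,[0,0,0.029],0],
  ],
)

```text
time: 14.18
tool_pos: [503.8, -290.7, 16.2]
eef_rot: [1.0, -0.021, -0.0, 0.0]
ft_force: [0.6, -0.3, -0.2]
grip_width: 0.46
gripper_force: 30.8
```

>>> send_rows(
  rows=[
    [0.034,[0,0,0.001],0],
    [0.034,[0,0,0.002],0],
    [0.034,[0,0,0.003],0],
    [0.034,[0,0,0.003],0],
  ],
)

```text
time: 14.52
tool_pos: [503.8, -290.5, 13.2]
eef_rot: [1.0, -0.021, -0.0, -0.0]
ft_force: [-0.6, 0.2, -0.6]
grip_width: 0.46
gripper_force: 30.8
```

>>> send_rows(
  rows=[
    [0.034,[0,0,0.0005],0],
    [0.034,[0,0,0.001],0],
    [0.034,[0,0,0.0015],0],
    [0.034,[0,0,0.0015],0],
  ],
)

```text
time: 14.85
tool_pos: [503.8, -290.6, 11.9]
eef_rot: [1.0, -0.021, 0.0, -0.0]
ft_force: [-0.2, 0.2, 1.8]
grip_width: 0.461
gripper_force: 30.9
```

>>> send_rows(
  rows=[
    [0.034,[0,0,0.0005],0],
    [0.034,[0,0,0.0008],0],
    [0.034,[0,0,0.0008],0],
  ],
)

```text
time: 15.1
tool_pos: [503.9, -290.6, 11.8]
eef_rot: [1.0, -0.021, 0.0, -0.0]
ft_force: [-2.9, 2.3, 9.8]
grip_width: 0.462
gripper_force: 32.1
```

Seated on the floor at z 11.8, as expected. Opening partway and lifting out.

>>> send_rows(
  rows=[
    [0.044,[0,0,0],0],
    [0.05,[0,0,0],0],
    [0.056,[0,0,0],0],
    [0.056,[0,0,0],0],
    [0.056,[0,0,0],0],
    [0.056,[0,0,-0.01],0],
    [0.056,[0,0,-0.03],0],
    [0.056,[0,0,-0.06],0],
    [0.056,[0,0,-0.09],0],
    [0.056,[0,0,-0.12],0],
    [0.056,[0,0,-0.13],0],
    [0.056,[0,0,-0.13],0],
  ],
)

```text
time: 16.1
tool_pos: [505.2, -291.6, 144.4]
eef_rot: [1.0, -0.021, 0.003, 0.001]
ft_force: [-0.1, 0.1, -0.6]
grip_width: 0.651
gripper_force: 0.0
```

Run:
```python
from h import *
print(go(610,-294,122,-.04))
s=read_camera("scene")["img"][190:290,150:270]
cv2.imwrite("pics/g4.png",cv2.convertScaleAbs(cv2.resize(s,(600,500),interpolation=cv2.INTER_CUBIC),alpha=1.5,beta=15)[:,:,::-1])
```

```text
(array([104.7,  -2. ,  22.9]), np.float64(1.5694), 'yaw -1.6122', array([-0.13,  0.53,  0.8 ,  1.84, -0.46,  0.96, -0.75]), array([ 505.2, -291.6,  144.4]), 16.1)
```

View pics/g4.png

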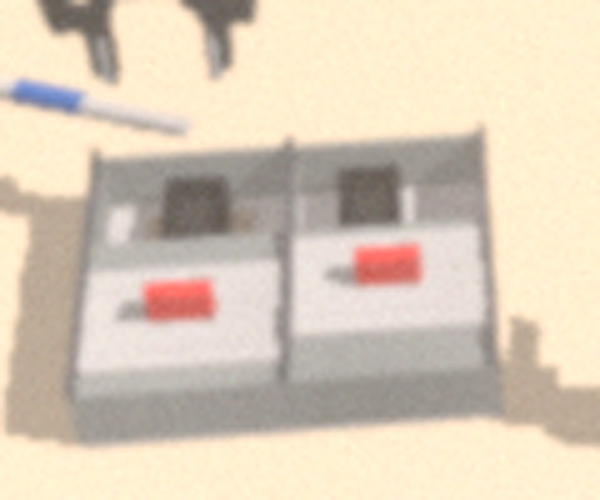

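The block lies flat inside the right chamber at (195,205), and the left side is unchanged. The right tab is at (180,300). With the current orientation I can grip the tab across its 40 mm width.

>>> send_rows(
  rows=[
    [0.064,[0.02,0,0],0],
    [0.064,[0.05,-0.001,0],0],
    [0.064,[0.08,-0.002,0],0],
    [0.064,[0.1,-0.002,0.01],0],
    [0.064,[0.105,-0.002,0.03],0],
    [0.064,[0.105,-0.002,0.045],0],
    [0.064,[0.105,-0.002,0.045],0],
    [0.064,[0.105,-0.002,0.045],0],
  ],
)

```text
time: 16.82
tool_pos: [606.6, -292.8, 94.1]
eef_rot: [1.0, -0.021, -0.002, -0.001]
ft_force: [0.4, -0.6, 0.8]
grip_width: 0.752
gripper_force: 0.0
```

Run:
```python
from h import *
print(go(610.5,-294.3,58,-.04-np.pi/2),sense()['grip_width'])
t=read_camera("top")["img"][140:240,310:430];s=read_camera("scene")["img"][190:290,150:270]
cv2.imwrite("pics/g5.png",np.hstack([cv2.convertScaleAbs(cv2.resize(i,(400,333),interpolation=cv2.INTER_CUBIC),alpha=1.5,beta=15) for i in(t,s)])[:,:,::-1])
```

```text
(array([ 4.1,  1.4, 36.1]), np.float64(-0.0024), 'yaw -1.6132', array([-0.08,  0.73,  0.72,  1.63, -0.55,  1.  , -0.79]), array([ 606.6, -292.8,   94.1]), 16.8167) 0.7524937730867454
```

View pics/g5.png

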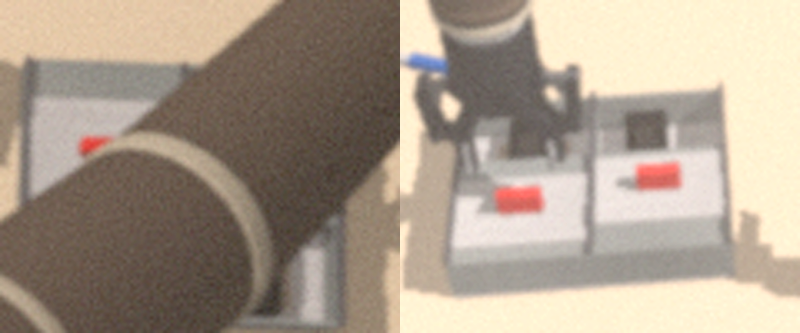

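The fingertips, near (478,172) and (555,160), straddle the right tab at (520,200). The offset fits their extra height of about 35 mm. Descending and gripping.

>>> send_rows(
  rows=[
    [0.064,[0.003,0.001,0.005],0],
    [0.064,[0.003,0.001,0.015],0],
    [0.064,[0.003,0.001,0.025],0],
    [0.064,[0.003,0.001,0.032],0],
    [0.064,[0.003,0.001,0.036],0],
    [0.064,[0.003,0.001,0.036],0],
    [0.064,[0.003,0.001,0.036],0],
  ],
)

```text
time: 17.5
tool_pos: [611.5, -294.1, 59.6]
eef_rot: [1.0, -0.021, -0.0, -0.0]
ft_force: [-0.1, -0.0, 1.0]
grip_width: 0.751
gripper_force: 0.0
```

>>> send_rows(
  rows=[
    [0.034,[0,0,0],0],
    [0.034,[0,0,0],0],
    [0.034,[0,0,0],0],
    [0.034,[0,0,0],0],
    [0.034,[0,0,0],0],
    [0.034,[0,0,0],0],
    [0.034,[0,0,0],0],
    [0.034,[0,0,0],0],
  ],
)

```text
time: 18.17
tool_pos: [612.2, -294.0, 60.7]
eef_rot: [1.0, -0.021, 0.001, 0.0]
ft_force: [0.1, 0.4, 5.3]
grip_width: 0.455
gripper_force: 31.0
```

Run:
```python
from h import *
T=sense()['tool_pos'];print(go(T[0]-107.8,T[1]+4.3,T[2]))
```

```text
(array([-1.079e+02,  1.000e-01, -1.000e-01]), 0, 'yaw -1.6118', array([-0.06,  0.77,  0.69,  1.64, -0.58,  0.95, -0.77]), array([ 612.2, -294. ,   60.7]), 18.1667)
```

Gripped the tab at 38.7 mm. Pulling the cover shut.

>>> send_rows(
  rows=[
    [0.034,[-0.008,0,0],0],
    [0.034,[-0.018,0,0],0],
    [0.034,[-0.03,0,0],0],
    [0.034,[-0.042,0,0],0],
    [0.034,[-0.054,0,0],0],
    [0.034,[-0.066,0,0],0],
    [0.034,[-0.076,0,0],0],
    [0.034,[-0.085,0,0],0],
    [0.034,[-0.092,0,0],0],
    [0.034,[-0.097,0,0],0],
    [0.034,[-0.1,0,0],0],
    [0.034,[-0.1,0,0],0],
  ],
)

```text
time: 19.17
tool_pos: [511.1, -290.2, 60.6]
eef_rot: [1.0, -0.021, 0.0, 0.0]
ft_force: [-1.1, 0.1, 7.4]
grip_width: 0.458
gripper_force: 31.6
```

>>> send_rows(
  rows=[
    [0.034,[-0.002,0,0],0],
    [0.034,[-0.003,0,0],0],
    [0.034,[-0.004,0,0],0],
    [0.034,[-0.005,0,0],0],
    [0.034,[-0.005,0,0],0],
  ],
)

```text
time: 19.58
tool_pos: [506.9, -290.1, 60.6]
eef_rot: [1.0, -0.021, 0.001, 0.0]
ft_force: [1.3, -0.8, 6.8]
grip_width: 0.46
gripper_force: 31.5
```

>>> send_rows(
  rows=[
    [0.034,[-0.001,0,0],0],
    [0.034,[-0.002,0,0],0],
    [0.034,[-0.003,0,0],0],
    [0.034,[-0.003,0,0],0],
    [0.034,[-0.003,0,0],0],
  ],
)

```text
time: 20.0
tool_pos: [504.5, -290.0, 60.6]
eef_rot: [1.0, -0.021, 0.001, 0.0]
ft_force: [3.2, -0.6, 6.3]
grip_width: 0.456
gripper_force: 31.5
```

>>> send_rows(
  rows=[
    [0.034,[-0.001,0,0],0],
    [0.034,[-0.002,0,0],0],
    [0.034,[-0.002,0,0],0],
    [0.034,[-0.002,0,0],0],
  ],
)

```text
time: 20.33
tool_pos: [504.5, -290.0, 60.6]
eef_rot: [1.0, -0.02, 0.002, 0.001]
ft_force: [9.9, -2.2, -0.4]
grip_width: 0.455
gripper_force: 30.9
```

The cover is at its stop: position stayed at 504.5 while force rose to 10 N. Releasing and retreating clear.

>>> send_rows(
  rows=[
    [0.05,[0,0,0],0],
    [0.06,[0.001,0,0],0],
    [0.064,[0.002,0,0],0],
    [0.064,[0.002,0,0],0],
    [0.064,[0.002,0,-0.01],0],
    [0.064,[0.002,0,-0.03],0],
    [0.064,[0.002,0,-0.06],0],
    [0.064,[0.002,0,-0.09],0],
    [0.064,[-0.02,-0.02,-0.12],0],
    [0.064,[-0.05,-0.05,-0.14],0],
    [0.064,[-0.06,-0.08,-0.14],0],
    [0.064,[-0.06,-0.11,-0.14],0],
  ],
)

```text
time: 21.33
tool_pos: [443.5, -177.1, 201.2]
eef_rot: [1.0, -0.023, 0.0, -0.001]
ft_force: [0.6, 0.2, -0.3]
grip_width: 0.749
gripper_force: 0.0
```

>>> send_rows(
  rows=[
    [0.064,[0,-0.04,0],0],
    [0.064,[0,-0.08,0],0],
    [0.064,[0,-0.12,0],0],
    [0.064,[0,-0.16,0],0],
    [0.064,[0,-0.16,0],0],
    [0.064,[0,-0.16,0],0],
    [0.064,[0,-0.16,0],0],
    [0.064,[0,-0.16,0],0],
  ],
)

```text
time: 22.0
tool_pos: [452.9, -18.7, 200.2]
eef_rot: [1.0, -0.022, 0.0, 0.0]
ft_force: [-0.1, -0.0, -0.3]
grip_width: 0.746
gripper_force: 0.0
```

Run:
```python
from h import *
t=read_camera("top");s=read_camera("scene")
i=[t["img"][140:260,290:430],s["img"][190:310,140:280]]
cv2.imwrite("pics/g6.png",np.hstack([cv2.convertScaleAbs(cv2.resize(k,(400,343),interpolation=cv2.INTER_CUBIC),alpha=1.5,beta=15) for k in i])[:,:,::-1])
print(sense()["tool_pos"],sense()["ft_force"],sense()["time"])
```

```text
[452.8986763  -18.84141054 200.10831054] [-0.8935019  -0.75601475  0.28117126] 22.1
```

View pics/g6.png

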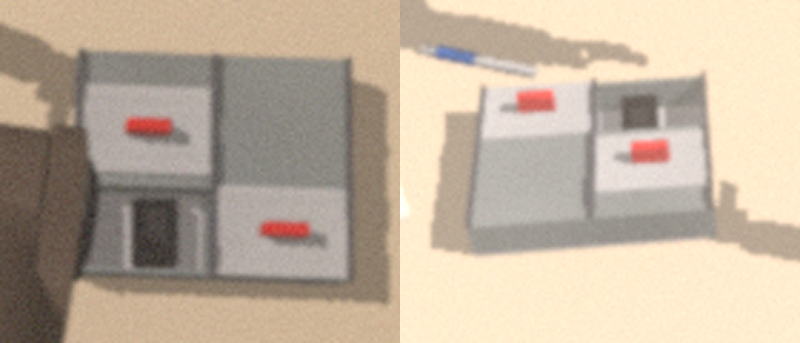

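The right cover is fully shut: its edge meets the near wall at (280,278) in the top view, with no gap in either view. The left cover, the cold block and the tweezers are unchanged, and the robot is clear.

```bash
python3 -c "
from cell import *
print(sign_off())"
```

```text
the job is handed in; nothing more can be done
None
```

The charcoal block lies flat in the right chamber, that chamber's cover is shut against its stop, and I handed the job in at about 22 s of the 69 s allowed, with the other chamber left as it was; no verdict came back.

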